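# Stow a shoe brush through the sprung flap of a brush box

## Task

Put the loose shoe brush away in the dark green brush box, bristles down: post it end-on through one of the two sprung flaps and push it right through, until it has dropped flat on the floor of the bay and the flap has snapped shut behind it. One bay is already full of brushes and the shut flaps do not show which: if the brush stops hard just behind a flap, take it back and use the other bay. Leave the other things on the bench where they stand.

Things in the scene. Friction and masses are not known exactly. Their poses are not given: they have to be found in the camera images.
- polish_brush: Loose shoe brush, oiled light wood back on black bristles, 140 long, 42 wide, 37 high, both ends round (radius 21), 0.15 kg. Lies bristles down. Origin: centre of its underside; x along its length, z up. Both ends are alike. To the left of it stand shoe lasts (to 140 high at x = 420, to 290 at x = 300) and, farther left, a press (to 280): come in from above.
- brush_box: Fixed dark green steel box, 172 deep (x), 138 wide (y), 140 high; origin: centre of its base, on the bench; x points from the front (x = -86) to the back, y to its left seen from the front, z up. Two bays side by side, centres at y = +34 and -34, each 62 wide, 160 long (x = -78 to 82), floor at z = 12, under a shut lid. One bay, not known which, is full.
- sill_left (a point): Middle of the top of the left bay's sill (y = +34 in the box's frame), a fixed round 8 mm bar in front, at x = -82, z = 62. The opening above it is 62 wide and 59 high. Its face leans back 20 degrees: front of the sill x = -86, top edge x = -65, z = 121. Over the sill the floor is 50 lower. In a full bay a brush stops hard 10 to 20 mm behind the sill.
- sill_right (a point): The same for the right bay (y = -34 in the box's frame).
- flap_left (a joint): Aluminium flap of the left bay, 58 wide, 59 long, hinged along the top of the opening, swings inward and up. 0 = shut, grows as it is pushed in, to 1.75 rad. A spring shuts it: about 2 N at its lower edge to start it, about 3 N when wide open, so it presses down on a brush under it and holds it by friction.
- flap_right (a joint): The same for the right bay.
- jar_blue: Polish jar with blue lid, 79 across, 70 high, right of the box; stays where it is. Origin: centre of its underside.
- glue_tube: White glue tube, 120 x 58 x 37, lying in front to the right; stays where it is. Origin: centre of its underside.
- tin_brown: Flat brown polish tin, 73 across, 22 high, left of the box under the lamp; stays where it is. Origin: centre of its underside.
- spool_2: Spool of brown thread, 42 across, 48 high, far left of the box; stays where it is. Origin: centre of its underside.

How it is judged:
On the way:
1. a flap is held open by the brush in it (value of joint any of flap_left, flap_right above 0.5 rad and x of polish_brush in the frame of brush_box above -0.12 m and z of polish_brush in the frame of brush_box above 0.03 m), for 0.1 s.
At the end, for the whole second after the job is handed in: The brush lies at rest, bristles down and flat (within 7 degrees, underside within 8 mm of the bay floor), wholly inside one bay of the brush box, and both flaps are shut (under 0.06 rad) ((y of polish_brush in the frame of brush_box between 0.018 and 0.05 m or y of polish_brush in the frame of brush_box between -0.05 and -0.018 m) and x of polish_brush in the frame of brush_box between -0.015 and 0.02 m and z of polish_brush in the frame of brush_box below 0.02 m and angle between polish_brush's own z axis and vertical below 0.12 rad and value of joint each of flap_left, flap_right below 0.06 rad and linear speed of polish_brush below 0.02 m/s); the robot touches nothing.
It fails at once if another thing on the bench is moved by more than 25 mm (distance of any of jar_blue, glue_tube, tin_brown, spool_2 from where it was at the start of the episode above 0.025 m).
It also fails if it takes over 64 s, if anything falls off the work surface, if the arm or the gripper's body presses on something with over 40 N, if the wrist force passes 120 N, or if a joint passes its speed limit or range.

## Robot

A 7-joint arm with a two-finger parallel gripper is mounted at the origin on a cart in front of the work surface, level with it; the furniture and walls round the work are solid. World frame = base frame: x ahead of the robot, y to its left, z up, the work surface at z = 0. Lengths are in m, angles in rad, forces in N, time in s.
With the tool pointing down it reaches from about 0.35 to 0.9 m from the base axis. Payload 19.9 kg.
Tool frame: the origin (TCP) lies at the very end of the fingers, on their centre line; the grasp point (between the pads) lies 19 mm behind it; z points along the fingers, y is the direction in which the jaws open and shut (so a half turn about z gives the same grasp; the last joint's range is limited). The gripper opens to 85 mm and grips with 20 to 120 N. Pads are 22 mm wide; open, the fingers measure 114 mm over their backs; the gripper's body (76 mm by 85 mm) begins 54 mm behind the grasp point. The pads swing forward as they close: fully open they stand 13 mm farther back than shut.
Start: joints at [-1.306, 0.417, -0.01, 1.614, 0.005, 1.111, -0.053], TCP at [0.188, 0.596, 0.231] pointing down, gripper open.
Joint ranges: [-2.81, 2.81], [-0.39, 2.02], [-1.27, 1.25], [0.06, 2.57], [-1.19, 4.33], [0.19, 2], [-2.82, 2.82]. Speed limits (rad/s): [1.89, 1.89, 2.39, 2.39, 3.01, 3.01, 3.01].

## Interface

Orientations are given as a unit quaternion [x, y, z, w].
In Python, from plant import env gives the robot as it stands.
- The arm moves only by the tool play_rows, never from a script. Its argument "series" is a list of rows, each an object of numbers: "tx", "ty", "tz": the shift along the tool's x, y, z in m; "roll": the turn about the tool's z in rad; "jaw": the finger opening in m, from 0 to 0.0854. A call has 1 to 12 rows; each row shifts and turns the pose as measured when the row begins, along the tool's axes as they then stand; what a row does not reach is not made up. A row lasts 1/10 s, in which the tool goes at most 50 mm and 8.59 degrees, less where a joint would pass 70% of its speed; a pose out of reach is approached as far as the arm can. A call is refused whole if a number of a shift passes 0.05 or a number of a turn 0.15, either way. A call with a gripper value outside its range is refused whole. The fingers move at their own pace and stop on an object; "force" is the grip in N (left out, the last holds). Time passes only in rows, so rows that do not move let the fingers close. It gives the time, the measured TCP pose, the force and the opening at its end, in the units of the state.
- env.sense(): the state, without advancing time (a new reading comes with each control period).
- env.grab_frame(name): name is "side" or "top" or "wrist"; returns a dict with "color" (420x560x3 uint8, blue, green, red), "camera_matrix" (3x3 intrinsics, pixels), "dist" ([k1, k2, p1, p2, k3] as OpenCV has them; the pictures are not rectified), "camera_from_world" (4x4, takes a point from world to camera coordinates). Camera axes: x right, y up, looking along -z (the intrinsics and any distortion apply to the point x, -y, -z); pixel columns grow to the right and rows downward; lengths in m; the calibration is good to about 2 mm. A picture is of the moment at which its call begins. There is no depth.
- env.job_done(): hands the job in, once; it reports no verdict.
The state is a dict: "clock": time; "joint_pos": joint angles; "joint_velocities": joint speeds; "tau": joint torques, N m; "tcp_pos": TCP position; "tcp_rot": TCP orientation; "ft_force": force on the tool from outside, world axes, zero at the start; "ft_torque": the same for the moment, N m; "gripper_width": finger opening in m.
Only numpy, scipy, OpenCV 4.12 (cv2) and the standard library are available. Lean on these libraries where they do the work, as an engineer would, in place of code of your own. Each camera call takes 0.05 s, during which the arm holds its last target. There are 200 camera calls.

## Working session

There is one attempt and no reset: what is moved stays moved. The work goes in short steps, Python scripts to look and compute and a tool call to move; the robot and the scene stay as the last step left them, time stands still between calls to the robot, and variables do not carry over. Pictures are saved under pics/ and viewed, about 8 in all and at most 12, crops included, and the job is handed in when it is done.

Besides the shell and the picture viewer there is one more tool, called after "Call:" as a command line: name --argument value ..., lists and objects as JSON in quotes. play_rows: Moves the arm, as the interface text tells. Its arguments: {"type":"object","properties":{"series":{"type":"array"},"force":{"type":"number"}},"required":["series"]}

```bash
mkdir -p pics; ls
cat > h.py <<'E'
import numpy as np, cv2
from scipy.spatial.transform import Rotation as R
from plant import env
def snap(name,fn):
    f=env.grab_frame(name); cv2.imwrite('pics/'+fn+'.png',f['color']); np.savez('pics/'+fn,K=f['camera_matrix'],d=f['dist'],T=f['camera_from_world']); return f
def ray(fn,uv):
    z=np.load('pics/'+fn+'.npz'); T=np.array(z['T'])
    p=cv2.undistortPoints(np.array([[uv]],float),np.array(z['K'],float),np.array(z['d'],float))[0,0]
    dc=np.array([p[0],-p[1],-1.]); Rm=T[:3,:3]; return -Rm.T@T[:3,3], Rm.T@dc
def at_z(fn,uv,h):
    o,d=ray(fn,uv); return (o+d*(h-o[2])/d[2]).round(4)
def proj(fn,P):
    z=np.load('pics/'+fn+'.npz'); T=np.array(z['T']); P=np.atleast_2d(P)
    c=P@T[:3,:3].T+T[:3,3]; c=c*[1,-1,-1]
    return cv2.projectPoints(c,np.zeros(3),np.zeros(3),np.array(z['K'],float),np.array(z['d'],float))[0][:,0].round(1)
E
python3 - <<'E'
from h import *
snap('top','top0');snap('side','side0')
s=env.sense();print(s)
E
```

```text
pics
{'clock': 0.1, 'joint_pos': array([-1.30649237,  0.4179049 , -0.01026025,  1.61413693,  0.00472742,
        1.11067203, -0.05298426]), 'joint_velocities': array([ 0.0005031 , -0.00191557, -0.00056659, -0.00080117,  0.00042888,
       -0.00145359,  0.00220989]), 'tau': array([ 2.18482055e-03, -8.65826440e+01,  6.80350699e-01, -4.35640955e+01,
        1.92330976e-02,  4.82874588e-03,  2.03331629e-04]), 'tcp_pos': array([0.18810757, 0.5956894 , 0.23071924]), 'tcp_rot': array([ 1.52308379e-01,  9.88332867e-01, -5.49412176e-04, -2.01991111e-05]), 'ft_force': array([-0.24143496, -0.39170588,  0.12852532]), 'ft_torque': array([-0.01905312,  0.00084071, -0.01677504]), 'gripper_width': 0.08499239468153921}
```

View pics/top0.png

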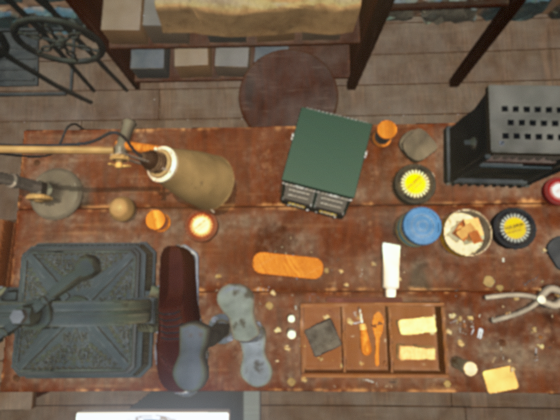

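View pics/side0.png

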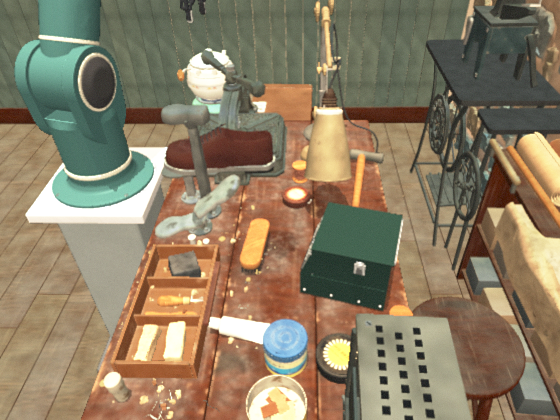

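The top view shows the brush from about (253,262) to (324,267), and the green box with its front at about (283,205)–(345,215), lid corners near (301,109), (370,122), (355,195) and (285,183). The side view agrees. Next I'll turn these into positions.

Run:
```python
from h import *
im=cv2.imread('pics/top0.png'); hsv=cv2.cvtColor(im,cv2.COLOR_BGR2HSV)
print('cam',ray('top0',(280,210))[0].round(3))
# brush
m=np.zeros(im.shape[:2],np.uint8); m[245:285,245:335]=cv2.inRange(hsv,(5,150,170),(25,255,255))[245:285,245:335]
ys,xs=np.nonzero(m); print(len(xs))
r=cv2.minAreaRect(np.c_[xs,ys].astype(np.float32)); print('brush px',r)
P=np.array([at_z('top0',p,.035)[:2] for p in cv2.boxPoints(r)]); print(P, P.mean(0), np.linalg.norm(np.diff(P,axis=0),axis=1))
# lid
m=cv2.inRange(hsv,(55,60,20),(95,255,120)); m2=np.zeros_like(m); m2[95:225,270:380]=m[95:225,270:380]
c=max(cv2.findContours(m2,0,2)[0],key=cv2.contourArea); a=cv2.approxPolyDP(c,5,True)[:,0]; print('lid',a.tolist(),cv2.contourArea(c))
r=cv2.minAreaRect(c); print(r)
for p in a: print(p,at_z('top0',p.astype(float),.14))
for n,b in (('topbox',(90,230,265,385)),):
    pass
t=cv2.resize(im[90:290,240:390],None,fx=4,fy=4,interpolation=cv2.INTER_CUBIC)[:600*2]
s=cv2.imread('pics/side0.png')
a1=cv2.resize(im[95:225,270:385],None,fx=3.4,fy=3.4); a2=cv2.resize(s[195:310,290:410],None,fx=3.2,fy=3.2)
H=max(a1.shape[0],a2.shape[0]); o=np.zeros((H,a1.shape[1]+a2.shape[1],3),np.uint8); o[:a1.shape[0],:a1.shape[1]]=a1;o[:a2.shape[0],a1.shape[1]:]=a2
cv2.imwrite('pics/crop0.png',o);print(o.shape)
```

```text
cam [ 0.406 -0.293  0.984]
1478
brush px ((287.82464599609375, 265.1657409667969), (70.97628021240234, 22.03614616394043), 6.009006023406982)
[[ 0.4343 -0.212 ]
 [ 0.4803 -0.2166]
 [ 0.4637 -0.3654]
 [ 0.4183 -0.3595]] [ 0.44915  -0.288375] [0.04622943 0.14972308 0.04578176]
lid [[301, 115], [315, 115], [323, 121], [316, 124], [327, 123], [327, 131], [344, 134], [335, 127], [344, 124], [330, 118], [354, 124], [307, 110]] 267.0
((326.61767578125, 123.02942657470703), (53.600372314453125, 16.73495864868164), 14.03624439239502)
[301 115] [ 0.7386 -0.3178  0.14  ]
[315 115] [ 0.7381 -0.3453  0.14  ]
[323 121] [ 0.7254 -0.3607  0.14  ]
[316 124] [ 0.7195 -0.3469  0.14  ]
[327 123] [ 0.7212 -0.3684  0.14  ]
[327 131] [ 0.7048 -0.3681  0.14  ]
[344 134] [ 0.6981 -0.4009  0.14  ]
[335 127] [ 0.7127 -0.3838  0.14  ]
[344 124] [ 0.7185 -0.4015  0.14  ]
[330 118] [ 0.7313 -0.3745  0.14  ]
[354 124] [ 0.7181 -0.4209  0.14  ]
[307 110] [ 0.7487 -0.3297  0.14  ]
(442, 775, 3)
```

View pics/crop0.png

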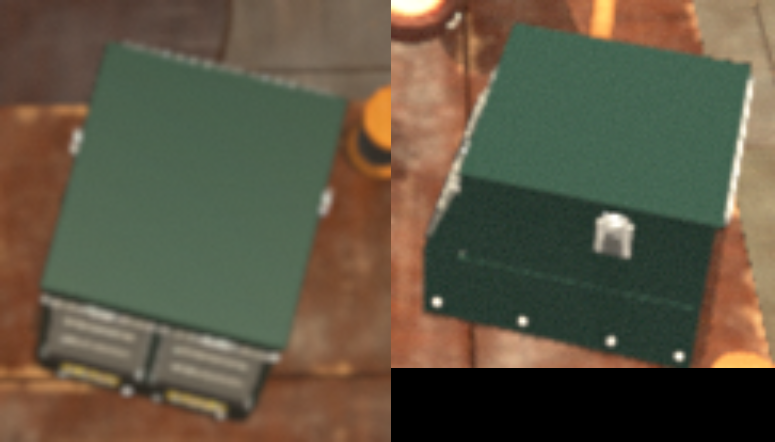

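The crop gives the lid corners at about (107,43), (347,97), (278,350) and (42,292). The brass sills are at about (89,376) and (197,402), all in crop pixels. I'll fit the box pose to these.

```bash
cat >> h.py <<'E'
def rel(target,yaw=None):
    """tool-frame shift to a world TCP target; roll to bring tool y to world angle yaw (deg, mod 180)"""
    s=env.sense(); Rm=R.from_quat(s['tcp_rot']).as_matrix(); p=s['tcp_pos']
    ty=np.degrees(np.arctan2(Rm[1,1],Rm[0,1])); out=(Rm.T@(np.array(target)-p)).round(4)
    print('t',s['clock'],'tcp',p.round(4),'toolx',Rm[:,0].round(3),'tooly deg',ty.round(1),'tilt',np.degrees(np.arccos(-Rm[2,2])).round(2),'F',s['ft_force'].round(1),'w',round(s['gripper_width'],4),'j',s['joint_pos'].round(2))
    print('shift tool',out)
    if yaw is not None:
        for k in (0,180): print('roll',round(-np.radians((yaw+k-ty+180)%360-180),4))
E
python3 - <<'E'
from h import *
from scipy.optimize import least_squares
cr=np.array([[107,43],[347,97],[278,350],[42,292],[60,370],[118,382],[168,395],[225,408]],float)
px=(cr+.5)/3.4-.5+[270,95]
P=np.array([[86,69,140],[86,-69,140],[-58,-69,140],[-58,69,140],[-82,65,62],[-82,3,62],[-82,-3,62],[-82,-65,62]])/1e3
def W(v,P): 
    c,s=np.cos(v[2]),np.sin(v[2]); return np.c_[v[0]+c*P[:,0]-s*P[:,1],v[1]+s*P[:,0]+c*P[:,1],P[:,2]]
Q=P.copy()
def f(v):
    q=P.copy(); q[2:4,0]=v[3]; return ((proj('top0',W(v,q))-px)[[0,1,2,3]]).ravel()
r=least_squares(f,[.65,-.33,-.25,-.06],diff_step=1e-3,x_scale=[.1,.1,.1,.1]); print(r.x,np.degrees(r.x[2]),r.fun.round(1))
print(px[4:],proj('top0',W(r.x,P[4:])))
rel([0.449,-0.288,.36],-6.2)
E
```

```text
[ 0.65270622 -0.36347593 -0.24783085 -0.06497018] -14.199661823199303 [-0.2  0.7 -2.   0.   1.6 -0.6  0.6 -0. ]
[[287.29411765 203.47058824]
 [304.35294118 207.        ]
 [319.05882353 210.82352941]
 [335.82352941 214.64705882]] [[283.2 197.3]
 [312.1 204.1]
 [314.9 204.8]
 [344.1 211.7]]
t 0.1 tcp [0.1881 0.5957 0.2307] toolx [-0.954  0.301 -0.   ] tooly deg 72.5 tilt 0.06 F [-0.2 -0.4  0.1] w 0.085 j [-1.31  0.42 -0.01  1.61  0.    1.11 -0.05]
shift tool [-0.5149 -0.7643 -0.1284]
roll 1.3732
roll -1.7684
```

Call:
play_rows --series '[{"tz": -0.045,"jaw": 0.085},{"tz": -0.045},{"tz": -0.045}]'

```text
invalid input at $.series[0]: expected keys tx, ty, tz, roll, jaw
```

Call:
play_rows --series '[{"tx": 0,"ty": 0,"tz": -0.045,"roll": 0,"jaw": 0.085},{"tx": 0,"ty": 0,"tz": -0.045,"roll": 0,"jaw": 0.085},{"tx": 0,"ty": 0,"tz": -0.045,"roll": 0,"jaw": 0.085},{"tx": -0.027,"ty": -0.04,"tz": -0.01,"roll": 0,"jaw": 0.085},{"tx": -0.027,"ty": -0.04,"tz": -0.01,"roll": 0,"jaw": 0.085},{"tx": -0.027,"ty": -0.04,"tz": 0,"roll": 0,"jaw": 0.085},{"tx": -0.027,"ty": -0.04,"tz": 0,"roll": 0,"jaw": 0.085},{"tx": -0.027,"ty": -0.04,"tz": 0,"roll": 0,"jaw": 0.085},{"tx": -0.027,"ty": -0.04,"tz": 0,"roll": 0,"jaw": 0.085},{"tx": -0.027,"ty": -0.04,"tz": 0,"roll": 0,"jaw": 0.085},{"tx": -0.027,"ty": -0.04,"tz": 0,"roll": 0,"jaw": 0.085},{"tx": -0.027,"ty": -0.04,"tz": 0,"roll": 0,"jaw": 0.085}]'

```text
clock: 1.3
tcp_pos: [0.312, 0.1686, 0.3892]
tcp_rot: [0.149, 0.989, -0.003, -0.002]
ft_force: [1.0, 1.2, 0.8]
gripper_width: 0.085
```

Call:
play_rows --series '[{"tx": -0.027,"ty": -0.04,"tz": 0,"roll": 0,"jaw": 0.085},{"tx": -0.027,"ty": -0.04,"tz": 0,"roll": 0,"jaw": 0.085},{"tx": -0.027,"ty": -0.04,"tz": 0,"roll": 0,"jaw": 0.085},{"tx": -0.027,"ty": -0.04,"tz": 0,"roll": 0,"jaw": 0.085},{"tx": -0.027,"ty": -0.04,"tz": 0,"roll": 0,"jaw": 0.085},{"tx": -0.027,"ty": -0.04,"tz": 0,"roll": 0,"jaw": 0.085},{"tx": -0.027,"ty": -0.04,"tz": 0,"roll": 0,"jaw": 0.085},{"tx": -0.027,"ty": -0.04,"tz": 0,"roll": 0,"jaw": 0.085},{"tx": -0.027,"ty": -0.04,"tz": 0,"roll": 0,"jaw": 0.085},{"tx": -0.027,"ty": -0.04,"tz": 0,"roll": 0,"jaw": 0.085},{"tx": 0,"ty": 0,"tz": 0,"roll": 0.14,"jaw": 0.085},{"tx": 0,"ty": 0,"tz": 0,"roll": 0.14,"jaw": 0.085}]'

```text
clock: 2.5
tcp_pos: [0.4406, -0.2824, 0.3904]
tcp_rot: [0.289, 0.957, -0.003, -0.003]
ft_force: [0.2, 0.1, 0.1]
gripper_width: 0.0853
```

Call:
play_rows --series '[{"tx": 0,"ty": 0,"tz": 0,"roll": 0.14,"jaw": 0.085},{"tx": 0,"ty": 0,"tz": 0,"roll": 0.14,"jaw": 0.085},{"tx": 0,"ty": 0,"tz": 0,"roll": 0.14,"jaw": 0.085},{"tx": 0,"ty": 0,"tz": 0,"roll": 0.14,"jaw": 0.085},{"tx": 0,"ty": 0,"tz": 0,"roll": 0.14,"jaw": 0.085},{"tx": 0,"ty": 0,"tz": 0,"roll": 0.14,"jaw": 0.085},{"tx": 0,"ty": 0,"tz": 0,"roll": 0.14,"jaw": 0.085},{"tx": 0,"ty": 0,"tz": 0,"roll": 0.12,"jaw": 0.085},{"tx": 0,"ty": 0,"tz": 0,"roll": 0,"jaw": 0.085}]'

```text
clock: 3.4
tcp_pos: [0.4392, -0.2826, 0.3879]
tcp_rot: [0.764, 0.646, -0.006, -0.003]
ft_force: [0.2, -0.7, -0.2]
gripper_width: 0.085
```

Run:
```python
from h import *
rel([0.444,-0.333,.20],-6.2)
snap('wrist','w1')
print(proj('w1',[[.449,-.288,.037],[.457,-.218,.037],[.441,-.358,.037]]))
```

```text
t 3.4 tcp [ 0.4392 -0.2826  0.3879] toolx [ 0.167  0.986 -0.005] tooly deg -9.6 tilt 0.73 F [ 0.2 -0.7 -0.2] w 0.085 j [-0.51  0.26  1.24  1.67 -0.24  1.4   0.59]
shift tool [-0.0479  0.0154  0.188 ]
roll -0.0592
roll 3.0824
[[289.2 170.9]
 [287.1 127. ]
 [291.  211.6]]
```

View pics/w1.png

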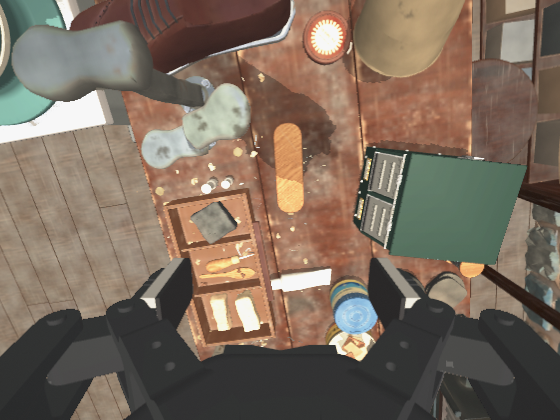

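The wrist view shows the brush from (287,124) to (290,214), as predicted. The box is at right, with its flaps at about x=385 and lid corners near (407,152), (526,164), (498,265) and (389,253). I'll enlarge that part for the sills.

Run:
```python
from h import *
im=cv2.imread('pics/w1.png')
cv2.imwrite('pics/crop1.png',cv2.resize(im[140:275,345:535],None,fx=4,fy=4,interpolation=cv2.INTER_CUBIC))
hsv=cv2.cvtColor(im,cv2.COLOR_BGR2HSV)
m=np.zeros(im.shape[:2],np.uint8); s=np.s_[115:225,268:308]; m[s]=cv2.inRange(hsv,(8,100,190),(25,255,255))[s]
m=cv2.morphologyEx(m,cv2.MORPH_OPEN,np.ones((5,5)))
c=max(cv2.findContours(m,0,2)[0],key=cv2.contourArea); r=cv2.minAreaRect(c); print(r)
P=np.array([at_z('w1',p,.035)[:2] for p in cv2.boxPoints(r)]); print(P.mean(0),P, np.linalg.norm(np.diff(P,axis=0),axis=1))
```

```text
((288.4924011230469, 167.5277099609375), (89.19468688964844, 26.850996017456055), 86.87786865234375)
[ 0.448425 -0.285525] [[ 0.435  -0.2092]
 [ 0.4776 -0.2141]
 [ 0.4637 -0.3619]
 [ 0.4174 -0.3569]] [0.04288088 0.14845218 0.0465692 ]
```

View pics/crop1.png

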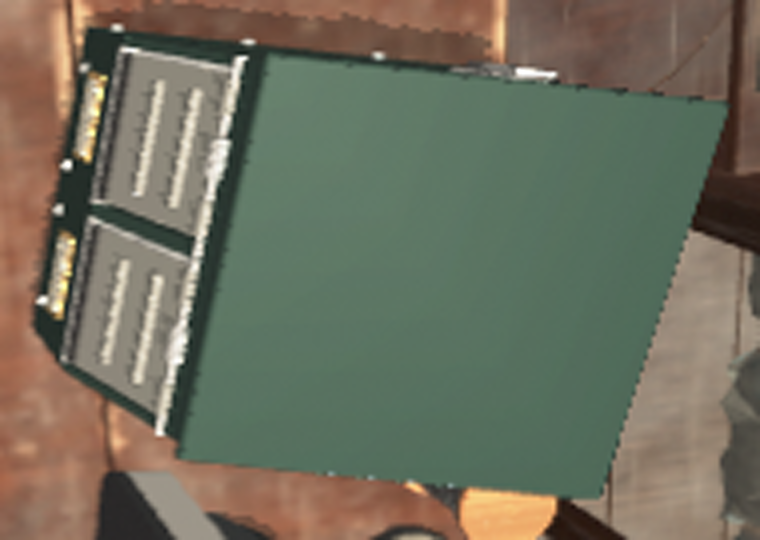

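The crop shows the two grey flaps. The left sill runs from about (120,50) to (96,203) and the right from (90,218) to (64,360). The yellow plates are labels below the sills, and the back lid corners are (727,103) and (603,497).

Run:
```python
from h import *
from scipy.optimize import least_squares
cr=np.array([[727,103],[603,497],[120,50],[96,203],[90,218],[64,360]],float)
px=(cr+.5)/4-.5+[345,140]
P=np.array([[86,69,140],[86,-69,140],[-82,65,62],[-82,3,62],[-82,-3,62],[-82,-65,62]])/1e3
def W(v,P): 
    c,s=np.cos(v[2]),np.sin(v[2]); return np.c_[v[0]+c*P[:,0]-s*P[:,1],v[1]+s*P[:,0]+c*P[:,1],P[:,2]]
r=least_squares(lambda v:(proj('w1',W(v,P))-px).ravel(),[.65,-.36,-.25],diff_step=1e-3,x_scale=[.1,.1,.1]); v=r.x
print(v,np.degrees(v[2])); print(r.fun.reshape(-1,2).round(1))
print(proj('top0',W(v,P)))
rel([0.443,-0.331,.15],-6.2)
```

```text
[ 0.64974075 -0.3607228  -0.24998923] -14.323327993954484
[[-3.7 -0.4]
 [-2.2 -2.2]
 [ 1.5 -0.2]
 [ 0.9  0.6]
 [ 1.8  0.6]
 [ 2.2  1.3]]
[[299.6 109.4]
 [368.5 124.8]
 [281.8 198.6]
 [310.7 205.5]
 [313.5 206.2]
 [342.7 213.2]]
t 3.45 tcp [ 0.4392 -0.2826  0.3879] toolx [ 0.162  0.987 -0.005] tooly deg -9.3 tilt 0.73 F [ 0.5 -0.4  1.1] w 0.0852 j [-0.51  0.26  1.24  1.67 -0.24  1.4   0.6 ]
shift tool [-0.046   0.0144  0.238 ]
roll -0.0547
roll 3.0869
```

Call:
play_rows --series '[{"tx": -0.023,"ty": 0.007,"tz": 0.04,"roll": -0.055,"jaw": 0.085},{"tx": -0.023,"ty": 0.006,"tz": 0.04,"roll": 0,"jaw": 0.085},{"tx": 0,"ty": 0,"tz": 0.045,"roll": 0,"jaw": 0.085},{"tx": 0,"ty": 0,"tz": 0.045,"roll": 0,"jaw": 0.085},{"tx": 0,"ty": 0,"tz": 0.045,"roll": 0,"jaw": 0.085},{"tx": 0,"ty": 0,"tz": 0.03,"roll": 0,"jaw": 0.085},{"tx": 0,"ty": 0,"tz": 0,"roll": 0,"jaw": 0.085}]'

```text
clock: 4.15
tcp_pos: [0.4455, -0.3307, 0.1337]
tcp_rot: [0.731, 0.682, -0.005, -0.003]
ft_force: [0.6, 0.3, 0.5]
gripper_width: 0.0848
```

Run:
```python
from h import *
rel([0.444,-0.332,.006],-6.1)
```

```text
t 4.15 tcp [ 0.4455 -0.3307  0.1337] toolx [ 0.069  0.998 -0.004] tooly deg -4.0 tilt 0.67 F [0.6 0.3 0.5] w 0.0848 j [-0.12  0.59  0.94  1.89 -0.57  0.96  1.01]
shift tool [-0.0009  0.      0.1277]
roll 0.0373
roll -3.1043
```

Call:
play_rows --series '[{"tx": -0.001,"ty": 0,"tz": 0.04,"roll": 0.035,"jaw": 0.085},{"tx": 0,"ty": 0,"tz": 0.04,"roll": 0,"jaw": 0.085},{"tx": 0,"ty": 0,"tz": 0.025,"roll": 0,"jaw": 0.085},{"tx": 0,"ty": 0,"tz": 0.013,"roll": 0,"jaw": 0.085},{"tx": 0,"ty": 0,"tz": 0,"roll": 0,"jaw": 0.085},{"tx": 0,"ty": 0,"tz": 0,"roll": 0,"jaw": 0.085}]'

```text
clock: 4.75
tcp_pos: [0.4493, -0.335, 0.0203]
tcp_rot: [0.738, 0.675, -0.004, 0.001]
ft_force: [0.8, 0.3, 0.1]
gripper_width: 0.0852
```

Run:
```python
from h import *
rel([0.444,-0.332,.006],-6.1)
```

```text
t 4.75 tcp [ 0.4493 -0.335   0.0203] toolx [ 0.089  0.996 -0.007] tooly deg -5.1 tilt 0.46 F [0.8 0.3 0.1] w 0.0852 j [-0.    0.75  0.78  1.93 -0.74  0.77  1.11]
shift tool [ 0.0027 -0.0055  0.0143]
roll 0.0174
roll -3.1242
```

Call:
play_rows --series '[{"tx": 0.003,"ty": -0.005,"tz": 0.007,"roll": 0.017,"jaw": 0.085},{"tx": 0,"ty": 0,"tz": 0.007,"roll": 0,"jaw": 0.085},{"tx": 0,"ty": 0,"tz": 0,"roll": 0,"jaw": 0.03},{"tx": 0,"ty": 0,"tz": 0,"roll": 0,"jaw": 0.03},{"tx": 0,"ty": 0,"tz": 0,"roll": 0,"jaw": 0.03},{"tx": 0,"ty": 0,"tz": 0,"roll": 0,"jaw": 0.03},{"tx": 0,"ty": 0,"tz": 0,"roll": 0,"jaw": 0.03},{"tx": 0,"ty": 0,"tz": 0,"roll": 0,"jaw": 0.03}]' --force 80

```text
clock: 5.55
tcp_pos: [0.4466, -0.3323, 0.0095]
tcp_rot: [0.743, 0.669, -0.002, 0.004]
ft_force: [0.5, -0.2, -1.5]
gripper_width: 0.0406
```

Run:
```python
from h import *
rel([0.444,-0.332,.006],-6.1)
```

```text
t 5.55 tcp [ 0.4466 -0.3323  0.0095] toolx [ 0.105  0.994 -0.009] tooly deg -6.0 tilt 0.54 F [ 0.5 -0.2 -1.5] w 0.0406 j [ 0.    0.76  0.76  1.95 -0.77  0.74  1.12]
shift tool [ 0.0001 -0.0026  0.0035]
roll 0.0012
roll -3.1404
```

Call:
play_rows --series '[{"tx": 0,"ty": 0,"tz": -0.03,"roll": 0,"jaw": 0.03},{"tx": 0,"ty": 0,"tz": -0.04,"roll": 0,"jaw": 0.03},{"tx": 0,"ty": 0,"tz": -0.045,"roll": 0,"jaw": 0.03},{"tx": 0,"ty": 0,"tz": -0.045,"roll": 0,"jaw": 0.03},{"tx": 0,"ty": 0,"tz": -0.045,"roll": 0,"jaw": 0.03},{"tx": 0,"ty": 0,"tz": 0,"roll": 0.13,"jaw": 0.03},{"tx": 0,"ty": 0,"tz": 0,"roll": 0.13,"jaw": 0.03},{"tx": 0,"ty": 0,"tz": 0,"roll": 0.13,"jaw": 0.03},{"tx": 0,"ty": 0,"tz": 0,"roll": 0.13,"jaw": 0.03},{"tx": 0,"ty": 0,"tz": 0,"roll": 0.13,"jaw": 0.03},{"tx": 0,"ty": 0,"tz": 0,"roll": 0.13,"jaw": 0.03},{"tx": 0,"ty": 0,"tz": 0,"roll": 0.13,"jaw": 0.03}]'

```text
clock: 6.75
tcp_pos: [0.4447, -0.3298, 0.2223]
tcp_rot: [0.966, 0.258, -0.001, 0.003]
ft_force: [0.9, -0.7, -1.5]
gripper_width: 0.0406
```

Call:
play_rows --series '[{"tx": 0,"ty": 0,"tz": 0,"roll": 0.13,"jaw": 0.03},{"tx": 0,"ty": 0,"tz": 0,"roll": 0.13,"jaw": 0.03},{"tx": 0,"ty": 0,"tz": 0,"roll": 0.13,"jaw": 0.03},{"tx": 0,"ty": 0,"tz": 0,"roll": 0.13,"jaw": 0.03},{"tx": 0,"ty": 0,"tz": 0,"roll": 0.13,"jaw": 0.03},{"tx": 0,"ty": 0,"tz": 0,"roll": 0.13,"jaw": 0.03},{"tx": 0,"ty": 0,"tz": 0,"roll": 0,"jaw": 0.03}]'

```text
clock: 7.45
tcp_pos: [0.4439, -0.329, 0.2213]
tcp_rot: [0.989, -0.147, -0.0, 0.003]
ft_force: [0.8, 0.5, -1.8]
gripper_width: 0.0409
```

```bash
cat >> h.py <<'E'
BO=np.array([.650,-.361]); BY=-14.3
def box(x,y,z):
    c,s=np.cos(np.radians(BY)),np.sin(np.radians(BY)); return [BO[0]+c*x-s*y,BO[1]+s*x+c*y,z]
def inbox():
    p=env.sense()['tcp_pos']; c,s=np.cos(np.radians(BY)),np.sin(np.radians(BY)); d=p[:2]-BO
    print('tcp in box',np.round([c*d[0]+s*d[1],-s*d[0]+c*d[1],p[2]],4))
E
python3 - <<'E'
from h import *
inbox(); rel(box(-.21,.034,.080),-104.3)
E
```

```text
tcp in box [-0.2076 -0.0199  0.2213]
t 7.45 tcp [ 0.4439 -0.329   0.2213] toolx [ 0.957 -0.291  0.   ] tooly deg -106.9 tilt 0.33 F [ 0.8  0.5 -1.8] w 0.0409 j [-0.31  0.59  1.24  1.83 -0.61  1.16 -0.74]
shift tool [-0.0048 -0.0546  0.141 ]
roll -0.0456
roll 3.096
```

Call:
play_rows --series '[{"tx": -0.002,"ty": 0.007,"tz": 0.04,"roll": -0.045,"jaw": 0.03},{"tx": 0,"ty": 0.007,"tz": 0.04,"roll": 0,"jaw": 0.03},{"tx": 0,"ty": 0,"tz": 0.035,"roll": 0,"jaw": 0.03},{"tx": 0,"ty": 0,"tz": 0.02,"roll": 0,"jaw": 0.03},{"tx": 0,"ty": 0,"tz": 0,"roll": 0,"jaw": 0.03}]'

```text
clock: 7.95
tcp_pos: [0.4386, -0.343, 0.082]
tcp_rot: [0.994, -0.112, 0.0, 0.003]
ft_force: [-0.7, 0.7, -0.8]
gripper_width: 0.041
```

Run:
```python
from h import *
inbox(); rel(box(-.20,-.034,.082),-104.3)
snap('side','s2'); snap('top','t2')
a=cv2.imread('pics/s2.png')[170:310,200:420]; b=cv2.imread('pics/t2.png')[95:295,200:400]
o=np.zeros((600,800,3),np.uint8); a=cv2.resize(a,None,fx=2,fy=2); b=cv2.resize(b,None,fx=1.75,fy=1.75)
o[:a.shape[0],:a.shape[1]]=a; o[:b.shape[0],450:450+b.shape[1]]=b; cv2.imwrite('pics/c2.png',o[:360])
```

```text
tcp in box [-0.2093 -0.0348  0.082 ]
t 7.95 tcp [ 0.4386 -0.343   0.082 ] toolx [ 0.975 -0.224  0.001] tooly deg -102.9 tilt 0.34 F [-0.7  0.7 -0.8] w 0.041 j [-0.13  0.74  1.01  1.93 -0.78  0.93 -0.53]
shift tool [ 0.0093 -0.0006  0.    ]
roll 0.0242
roll -3.1174
```

View pics/c2.png

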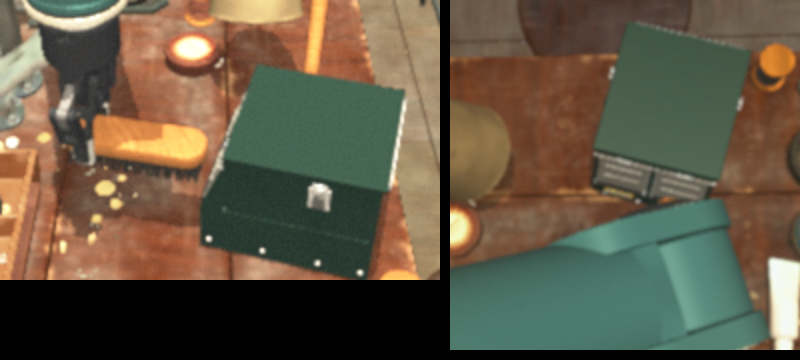

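The brush is gripped at its rear end and points level at the right flap. I'll post it slowly and watch the force.

Call:
play_rows --series '[{"tx": 0.01,"ty": 0,"tz": 0,"roll": 0.024,"jaw": 0.03},{"tx": 0.01,"ty": 0,"tz": 0,"roll": 0,"jaw": 0.03},{"tx": 0.008,"ty": 0,"tz": 0,"roll": 0,"jaw": 0.03},{"tx": 0.008,"ty": 0,"tz": 0,"roll": 0,"jaw": 0.03},{"tx": 0.008,"ty": 0,"tz": 0,"roll": 0,"jaw": 0.03}]'

```text
clock: 8.55
tcp_pos: [0.4778, -0.3538, 0.0874]
tcp_rot: [0.992, -0.123, -0.003, 0.002]
ft_force: [-10.6, 3.6, -5.5]
gripper_width: 0.0411
```

Run:
```python
from h import *
print('pred tip px', proj('s2',[box(-.0943,-.034,.1095),box(-.0943,-.034,.0725),box(-.2093,-.034,.1095)]))
inbox(); rel(box(-.15,-.034,.082),-104.3)
```

```text
pred tip px [[299.9 243.6]
 [299.9 256.7]
 [245.3 233.5]]
tcp in box [-0.1686 -0.0355  0.0874]
t 8.55 tcp [ 0.4778 -0.3538  0.0874] toolx [ 0.97  -0.244 -0.006] tooly deg -104.1 tilt 0.42 F [-10.6   3.6  -5.5] w 0.0411 j [-0.12  0.79  1.    1.82 -0.79  0.99 -0.6 ]
shift tool [ 0.0186 -0.0015  0.0053]
roll 0.0026
roll -3.139
```

Call:
play_rows --series '[{"tx": 0.008,"ty": -0.001,"tz": 0.003,"roll": 0,"jaw": 0.03},{"tx": 0.008,"ty": 0,"tz": 0.002,"roll": 0,"jaw": 0.03}]' --force 100

```text
clock: 8.75
tcp_pos: [0.4919, -0.3563, 0.0823]
tcp_rot: [0.992, -0.122, -0.006, 0.001]
ft_force: [-7.0, 1.0, -4.5]
gripper_width: 0.0404
```

Run:
```python
from h import *
inbox(); rel(box(-.15,-.034,.082),-104.3)
snap('side','s3')
cv2.imwrite('pics/c3.png',cv2.resize(cv2.imread('pics/s3.png')[170:310,200:420],None,fx=2.5,fy=2.5,interpolation=cv2.INTER_CUBIC))
```

```text
tcp in box [-0.1543 -0.0345  0.0823]
t 8.75 tcp [ 0.4919 -0.3563  0.0823] toolx [ 0.97  -0.243 -0.011] tooly deg -104.1 tilt 0.65 F [-7.   1.  -4.5] w 0.0404 j [-0.11  0.81  0.99  1.79 -0.79  1.01 -0.61]
shift tool [ 0.0043 -0.0005  0.0003]
roll 0.0042
roll -3.1374
```

View pics/c3.png

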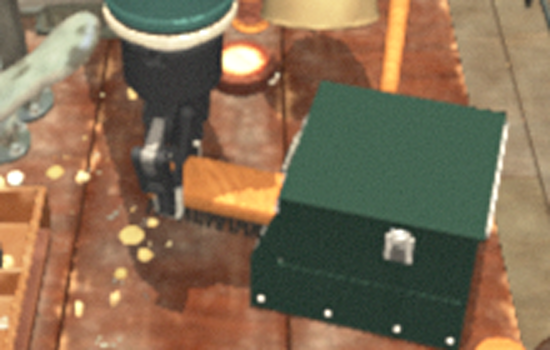

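The brush goes in and the force falls, so the right bay is empty. I'll push on until the fingers nearly reach the sill.

Call:
play_rows --series '[{"tx": 0.011,"ty": 0,"tz": 0,"roll": 0,"jaw": 0.03},{"tx": 0.011,"ty": 0,"tz": 0,"roll": 0,"jaw": 0.03},{"tx": 0.011,"ty": 0,"tz": 0,"roll": 0,"jaw": 0.03},{"tx": 0.01,"ty": 0,"tz": 0,"roll": 0,"jaw": 0.03}]'

```text
clock: 9.2
tcp_pos: [0.5364, -0.3671, 0.0827]
tcp_rot: [0.993, -0.121, -0.006, 0.001]
ft_force: [-0.9, 0.5, -3.6]
gripper_width: 0.0404
```

Run:
```python
from h import *
inbox(); rel(box(-.098,-.034,.082),-104.3)
```

```text
tcp in box [-0.1086 -0.034   0.0827]
t 9.2 tcp [ 0.5364 -0.3671  0.0827] toolx [ 0.971 -0.24  -0.011] tooly deg -103.9 tilt 0.69 F [-0.9  0.5 -3.6] w 0.0404 j [-0.08  0.87  0.97  1.67 -0.8   1.06 -0.66]
shift tool [0.0106 0.0001 0.0006]
roll 0.0077
roll -3.1339
```

Call:
play_rows --series '[{"tx": 0.011,"ty": 0,"tz": 0,"roll": 0,"jaw": 0.03},{"tx": 0,"ty": 0,"tz": 0,"roll": 0,"jaw": 0.03},{"tx": 0,"ty": 0,"tz": 0,"roll": 0,"jaw": 0.06},{"tx": 0,"ty": 0,"tz": 0,"roll": 0,"jaw": 0.06},{"tx": 0,"ty": 0,"tz": 0,"roll": 0,"jaw": 0.06},{"tx": 0,"ty": 0,"tz": 0,"roll": 0,"jaw": 0.06}]'

```text
clock: 9.8
tcp_pos: [0.5504, -0.371, 0.0845]
tcp_rot: [0.993, -0.12, -0.004, 0.002]
ft_force: [-0.3, -0.9, 0.4]
gripper_width: 0.0598
```

Run:
```python
from h import *
inbox(); rel(box(-.098,-.034,.082),-104.3)
snap('side','s4'); snap('wrist','w4')
a=cv2.resize(cv2.imread('pics/s4.png')[170:310,200:420],None,fx=1.8,fy=1.8); b=cv2.resize(cv2.imread('pics/w4.png'),(400,300))
o=np.zeros((300,800,3),np.uint8); o[:a.shape[0],:396]=a; o[:,400:]=b; cv2.imwrite('pics/c4.png',o)
```

```text
tcp in box [-0.094  -0.0343  0.0845]
t 9.8 tcp [ 0.5504 -0.371   0.0845] toolx [ 0.971 -0.238 -0.007] tooly deg -103.7 tilt 0.48 F [-0.3 -0.9  0.4] w 0.0598 j [-0.07  0.88  0.97  1.64 -0.8   1.07 -0.68]
shift tool [-0.004  -0.0003  0.0025]
roll 0.0097
roll -3.1319
```

View pics/c4.png

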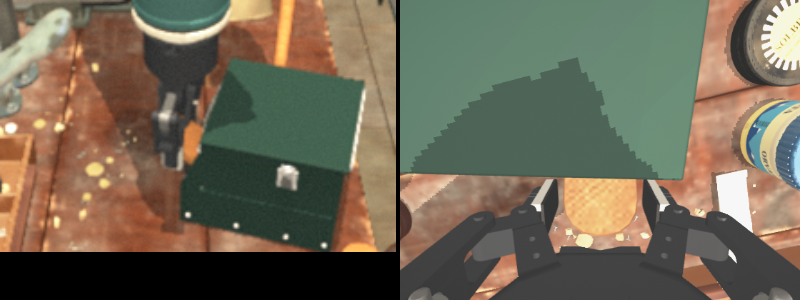

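The pads are open around the brush, whose rear end sticks out about 25 mm behind them and tips inward over the sill. I'll back off behind it, shut the fingers and push.

Call:
play_rows --series '[{"tx": 0,"ty": 0,"tz": 0,"roll": 0.009,"jaw": 0.07},{"tx": -0.015,"ty": 0,"tz": 0,"roll": 0,"jaw": 0.07},{"tx": -0.02,"ty": 0,"tz": 0,"roll": 0,"jaw": 0.07},{"tx": -0.025,"ty": 0,"tz": 0,"roll": 0,"jaw": 0.07},{"tx": 0,"ty": 0,"tz": 0.006,"roll": 0,"jaw": 0.0},{"tx": 0,"ty": 0,"tz": 0,"roll": 0,"jaw": 0.0},{"tx": 0,"ty": 0,"tz": 0,"roll": 0,"jaw": 0.0},{"tx": 0,"ty": 0,"tz": 0,"roll": 0,"jaw": 0.0},{"tx": 0,"ty": 0,"tz": 0,"roll": 0,"jaw": 0.0},{"tx": 0,"ty": 0,"tz": 0,"roll": 0,"jaw": 0.0}]' --force 30

```text
clock: 10.9
tcp_pos: [0.4918, -0.356, 0.0791]
tcp_rot: [0.992, -0.125, -0.003, 0.003]
ft_force: [-0.6, -0.1, -0.3]
gripper_width: 0.0002
```

Run:
```python
from h import *
inbox(); rel(box(-.15,-.034,.076),-104.3)
snap('side','s5'); snap('wrist','w5')
a=cv2.resize(cv2.imread('pics/s5.png')[170:310,200:420],None,fx=1.8,fy=1.8); b=cv2.resize(cv2.imread('pics/w5.png'),(400,300))
o=np.zeros((300,800,3),np.uint8); o[:a.shape[0],:396]=a; o[:,400:]=b; cv2.imwrite('pics/c5.png',o)
```

```text
tcp in box [-0.1546 -0.0343  0.0791]
t 10.9 tcp [ 0.4918 -0.356   0.0791] toolx [ 0.969 -0.248 -0.005] tooly deg -104.4 tilt 0.46 F [-0.6 -0.1 -0.3] w 0.0002 j [-0.11  0.82  0.99  1.8  -0.8   0.99 -0.61]
shift tool [ 0.0046 -0.0003  0.0031]
roll -0.0012
roll 3.1404
```

View pics/c5.png

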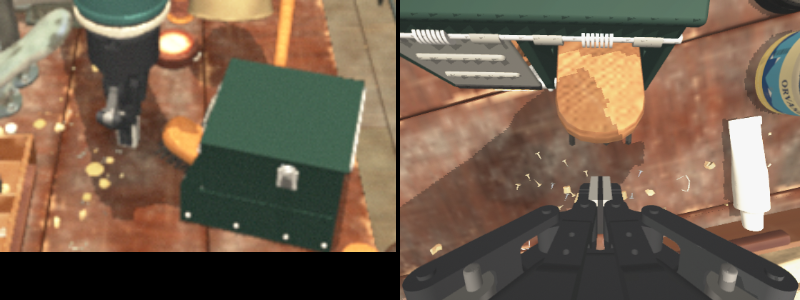

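The fingers are shut behind the brush. It leans over the sill with its rear end up, and the other flap is shut. I'll push it in now.

Call:
play_rows --series '[{"tx": 0.012,"ty": 0,"tz": 0,"roll": 0,"jaw": 0},{"tx": 0.012,"ty": 0,"tz": 0,"roll": 0,"jaw": 0},{"tx": 0.01,"ty": 0,"tz": 0,"roll": 0,"jaw": 0},{"tx": 0.01,"ty": 0,"tz": 0,"roll": 0,"jaw": 0}]'

```text
clock: 11.4
tcp_pos: [0.5346, -0.3674, 0.0787]
tcp_rot: [0.992, -0.126, -0.004, 0.002]
ft_force: [-5.7, 1.8, 1.2]
gripper_width: -0.0002
```

Run:
```python
from h import *
inbox(); rel(box(-.08,-.034,.077),-104.3)
```

```text
tcp in box [-0.1103 -0.0347  0.0787]
t 11.4 tcp [ 0.5346 -0.3674  0.0787] toolx [ 0.968 -0.25  -0.008] tooly deg -104.5 tilt 0.54 F [-5.7  1.8  1.2] w -0.0002 j [-0.08  0.87  0.97  1.68 -0.81  1.05 -0.67]
shift tool [ 0.0303 -0.0008  0.0014]
roll -0.0028
roll 3.1388
```

Call:
play_rows --series '[{"tx": 0.008,"ty": 0,"tz": 0,"roll": 0,"jaw": 0},{"tx": 0.008,"ty": 0,"tz": 0,"roll": 0,"jaw": 0}]'

```text
clock: 11.6
tcp_pos: [0.5506, -0.3717, 0.0779]
tcp_rot: [0.992, -0.126, -0.005, 0.002]
ft_force: [-16.6, 4.1, -10.6]
gripper_width: -0.0002
```

Run:
```python
from h import *
inbox(); rel(box(-.078,-.034,.077),-104.3)
snap('side','s6'); snap('wrist','w6')
a=cv2.resize(cv2.imread('pics/s6.png')[170:310,200:420],None,fx=1.8,fy=1.8); b=cv2.resize(cv2.imread('pics/w6.png'),(400,300))
o=np.zeros((300,800,3),np.uint8); o[:a.shape[0],:396]=a; o[:,400:]=b; cv2.imwrite('pics/c6.png',o)
```

```text
tcp in box [-0.0937 -0.0349  0.0779]
t 11.6 tcp [ 0.5506 -0.3717  0.0779] toolx [ 0.968 -0.25  -0.01 ] tooly deg -104.5 tilt 0.64 F [-16.6   4.1 -10.6] w -0.0002 j [-0.07  0.89  0.96  1.64 -0.81  1.07 -0.69]
shift tool [ 0.0157 -0.0009  0.0007]
roll -0.003
roll 3.1386
```

View pics/c6.png

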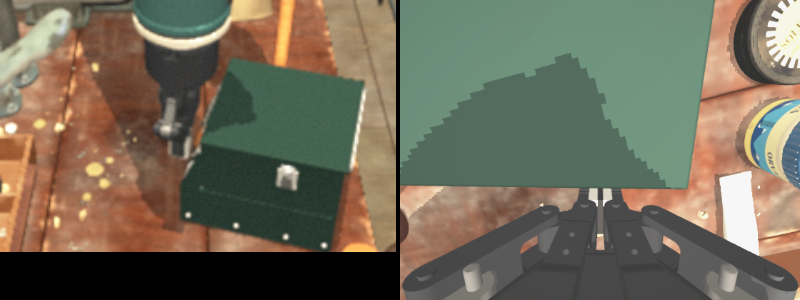

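Call:
play_rows --series '[{"tx": 0.006,"ty": 0,"tz": -0.001,"roll": 0,"jaw": 0}]'

```text
clock: 11.8
tcp_pos: [0.5557, -0.3729, 0.078]
tcp_rot: [0.992, -0.126, -0.006, 0.002]
ft_force: [-10.0, 1.4, -6.6]
gripper_width: 0.0002
```

Run:
```python
from h import *
inbox(); rel(box(-.078,-.034,.077),-104.3)
```

```text
tcp in box [-0.0884 -0.0349  0.078 ]
t 11.8 tcp [ 0.5557 -0.3729  0.078 ] toolx [ 0.968 -0.25  -0.012] tooly deg -104.5 tilt 0.73 F [-10.    1.4  -6.6] w 0.0002 j [-0.07  0.9   0.96  1.62 -0.81  1.08 -0.69]
shift tool [ 0.0104 -0.0009  0.0009]
roll -0.0032
roll 3.1384
```

Call:
play_rows --series '[{"tx": 0.006,"ty": 0,"tz": -0.001,"roll": 0,"jaw": 0},{"tx": 0.005,"ty": 0,"tz": 0,"roll": 0,"jaw": 0}]'

```text
clock: 12.0
tcp_pos: [0.5651, -0.3754, 0.0781]
tcp_rot: [0.992, -0.127, -0.008, 0.001]
ft_force: [-47.3, 19.6, 15.1]
gripper_width: 0.0001
```

Run:
```python
from h import *
inbox(); rel(box(-.078,-.034,.077),-104.3)
```

```text
tcp in box [-0.0787 -0.0349  0.0781]
t 12.0 tcp [ 0.5651 -0.3754  0.0781] toolx [ 0.968 -0.251 -0.015] tooly deg -104.5 tilt 0.9 F [-47.3  19.6  15.1] w 0.0001 j [-0.06  0.92  0.96  1.59 -0.81  1.09 -0.71]
shift tool [ 0.0007 -0.001   0.001 ]
roll -0.0043
roll 3.1373
```

The force jumped to about 50 N, so I'm backing off to look.

Call:
play_rows --series '[{"tx": -0.01,"ty": 0,"tz": 0,"roll": 0,"jaw": 0},{"tx": -0.025,"ty": 0,"tz": 0,"roll": 0,"jaw": 0},{"tx": -0.04,"ty": 0,"tz": 0,"roll": 0,"jaw": 0},{"tx": 0,"ty": 0,"tz": 0,"roll": 0,"jaw": 0},{"tx": 0,"ty": 0,"tz": 0,"roll": 0,"jaw": 0}]'

```text
clock: 12.5
tcp_pos: [0.4911, -0.3567, 0.0799]
tcp_rot: [0.992, -0.127, -0.006, 0.002]
ft_force: [1.1, 0.5, 0.1]
gripper_width: 0.0
```

Run:
```python
from h import *
inbox(); rel(box(-.078,-.034,.077),-104.3)
snap('wrist','w7')
cv2.imwrite('pics/c7.png',cv2.imread('pics/w7.png'))
```

```text
tcp in box [-0.155  -0.0351  0.0799]
t 12.5 tcp [ 0.4911 -0.3567  0.0799] toolx [ 0.968 -0.251 -0.011] tooly deg -104.5 tilt 0.7 F [1.1 0.5 0.1] w 0.0 j [-0.11  0.82  0.99  1.79 -0.8   1.   -0.62]
shift tool [ 0.0771 -0.0014  0.002 ]
roll -0.0042
roll 3.1374
```

View pics/c7.png

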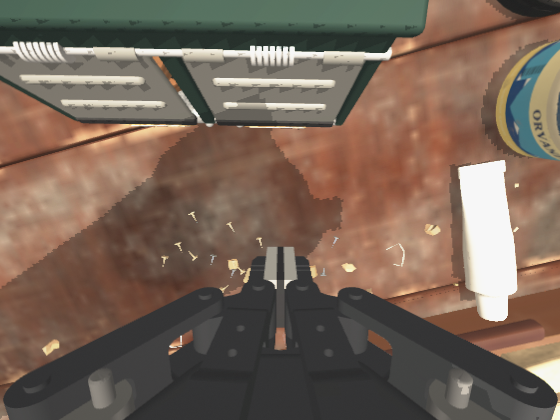

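The picture shows both flaps shut, with their lower edges in line at row ~124, and no brush outside. I'll lift clear, check numerically that flaps and neighbours are as they were, and hand in.

Call:
play_rows --series '[{"tx": 0,"ty": 0,"tz": -0.04,"roll": 0,"jaw": 0},{"tx": 0,"ty": 0,"tz": -0.04,"roll": 0,"jaw": 0},{"tx": 0,"ty": 0,"tz": -0.04,"roll": 0,"jaw": 0},{"tx": 0,"ty": 0,"tz": -0.04,"roll": 0,"jaw": 0},{"tx": 0,"ty": 0,"tz": -0.04,"roll": 0,"jaw": 0},{"tx": 0,"ty": 0,"tz": 0,"roll": 0,"jaw": 0},{"tx": 0,"ty": 0,"tz": 0,"roll": 0,"jaw": 0}]'

```text
clock: 13.25
tcp_pos: [0.4975, -0.3574, 0.2889]
tcp_rot: [0.992, -0.125, -0.005, 0.004]
ft_force: [-0.1, -0.3, -0.9]
gripper_width: -0.0002
```

Run:
```python
from h import *
inbox(); rel(box(-.155,-.034,.28))
snap('side','s8'); snap('wrist','w8')
a=cv2.imread('pics/side0.png',0).astype(np.float32); b=cv2.imread('pics/s8.png',0).astype(np.float32)
for n,(x0,y0,x1,y1) in dict(jar=(260,315,312,375),tube=(208,312,268,345),tin=(278,183,315,208),box=(298,200,405,305)).items():
    print(n,'mean diff',np.abs(a-b)[y0:y1,x0:x1].mean().round(1),'shift px',np.round(cv2.phaseCorrelate(a[y0:y1,x0:x1],b[y0:y1,x0:x1])[0],2))
# flap edge + sill predicted, and crop of flaps
P=[box(-.082,y,.062) for y in (.065,.003,-.003,-.065)]; q=proj('w8',P); print(q)
c=q.mean(0).astype(int); im=cv2.imread('pics/w8.png'); x0,y0=max(c[0]-120,0),max(c[1]-70,0)
cv2.imwrite('pics/c8.png',cv2.resize(im[y0:y0+130,x0:x0+240],None,fx=3,fy=3,interpolation=cv2.INTER_CUBIC)); print(x0,y0)
```

```text
tcp in box [-0.1487 -0.0342  0.2889]
t 13.25 tcp [ 0.4975 -0.3574  0.2889] toolx [ 0.969 -0.249 -0.008] tooly deg -104.4 tilt 0.73 F [-0.1 -0.3 -0.9] w -0.0002 j [-0.22  0.61  1.18  1.6  -0.56  1.33 -0.78]
shift tool [-0.0062 -0.0003  0.009 ]
jar mean diff 1.9 shift px [-0.01  0.04]
tube mean diff 3.0 shift px [-0.03  0.21]
tin mean diff 2.0 shift px [-0.13  0.4 ]
box mean diff 3.2 shift px [0.04 0.02]
[[194.7 126.8]
 [246.7 126.6]
 [251.7 126.6]
 [303.5 126.4]]
129 56
```

View pics/c8.png

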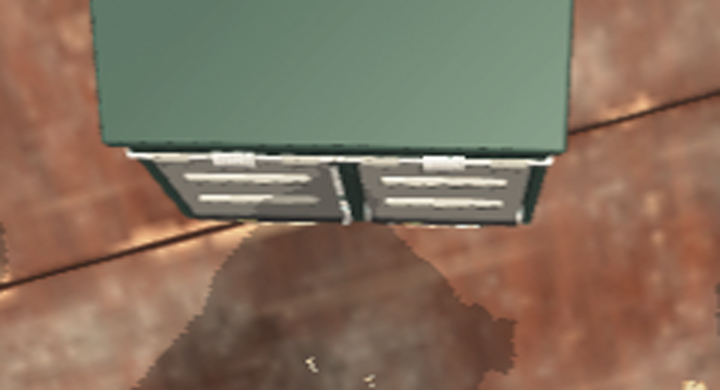

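Both flaps are shut and look alike, with lower edges in line at crop row ~220, and the brush is not outside. The jar, tube, tin and box show no shift. Handing in.

```bash
python3 -c "
from plant import env
print(env.job_done())"
```

```text
the job is handed in; nothing more can be done
None
```

The brush is in the right bay of the box and both flaps are shut. I handed the job in at about 13.3 s of the 64 s allowed.

- **What I did:** I gripped the brush by its right end, turned it to the box and posted it level through the right flap. It met no hard stop, so that was the empty bay. I let go once it had tipped over the sill, then pushed it in with shut fingers until its rear end was past the sill.
- **Last checks:** In the last wrist pictures both flaps are shut with their lower edges in line, and no brush is outside. The jar, tube and tin moved by less than half a pixel in the side view. The gripper was clear of everything, with wrist force around 1 N.
- **Not confirmed:**
  - I could not see into the shut bay, so the brush lying flat is inferred from the shut flap and from the bay being longer than the brush.
  - The spool was not measured, but the arm stayed well away from it.
  - At the end of the push the wrist force jumped briefly to about 53 N. I took this for the fingers touching the hinge edge and backed off at once; I did not confirm what they touched. If it was the gripper's body, it was over the 40 N limit.

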